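# Post a tape roll through a spring flap

## Robot

A 6-joint arm with a two-finger parallel gripper is mounted at the origin on a cart in front of the work surface, level with it; the furniture and walls round the work are solid. World frame = base frame: x ahead of the robot, y to its left, z up, the work surface at z = 0. Lengths are in mm, angles in rad, forces in N, time in s.
With the tool pointing down it reaches from about 375 to 925 mm from the base axis. Payload 5.7 kg.
Tool frame: the origin (TCP) lies at the very end of the fingers, on their centre line; the grasp point (between the pads) lies 19 mm behind it (pinch_z is the distance from the TCP to the grasp point, in mm); z points along the fingers, x is the direction in which the jaws open and shut, and the axes are right-handed (so a half turn about z gives the same grasp; the last joint's range is limited). The gripper opens to 85 mm and grips with 20 to 120 N. Pads are 22 mm wide; open, the fingers measure 114 mm over their backs; the gripper's body (76 mm by 85 mm) begins 54 mm behind the grasp point. The pads swing forward as they close: fully open they stand 13 mm farther back than shut.
Start: joints at [1.079, 0.359, 1.51, -0, 1.272, -0.115], TCP at [220.759, 557.879, 231.267] pointing down, gripper open.
Joint ranges: [-2.97, 2.97], [-1.01, 2.36], [0.21, 2.38], [-0.96, 4.11], [0.2, 2.71], [-2.98, 2.98]. Speed limits (rad/s): [2.39, 2.39, 3.14, 3.14, 3.14, 3.14].

## Interface

Orientations are given as a unit quaternion [w, x, y, z].
In Python, from rig import state, grab_frame, job_done, pinch_z gives the robot as it stands.
- The arm moves only by the shell command python3 -m inch 'ROWS' [FORCE]. ROWS is a JSON object of lists of equal length, an entry for each row: "claw": the finger opening in cm, from 0 to 8.54; "dp": the shift along the tool's x, y, z in cm, a list of three; "rot": the turn, a rotation vector about the tool's x, y, z in degrees, a list of three. A call has 1 to 5 rows; each row shifts and turns the commanded pose from where the row before left it, along the tool's axes as they then stand; what a row does not reach is not made up. A row lasts 1/12 s, in which the tool goes at most 41.7 mm and 7.16 degrees, less where a joint would pass 70% of its speed; a pose out of reach is approached as far as the arm can. A call is refused whole if a number of a shift passes 4.17 or a number of a turn 7.16, either way. A call with a gripper value outside its range is refused whole. The fingers move at their own pace and stop on an object; FORCE is the grip in N (left out, the last holds). Time passes only in rows, so rows that do not move let the fingers close. It gives the time, the measured TCP pose, the force and the opening at its end, in the units of the state.
- state(): the state, without advancing time (a new reading comes with each control period).
- grab_frame(name): name is "side" or "top" or "wrist"; returns a dict with "frame" (480x640x3 uint8, blue, green, red), "depth" (480x640 float32, mm along the optical axis (not along the pixel's ray), 0 where there is no reading), "fx", "fy", "cx", "cy" (pixels), "R" (3x3) and "t" (3): a world point X has camera coordinates R X + t; the wrist camera has in their place "T_tool_cam" (4x4, takes a point from camera to tool coordinates, whose origin is the TCP and whose axes are the tool frame's). Camera axes: x right, y down, z forward; pixel columns grow to the right and rows downward; lengths in mm; the calibration is good to about 2 mm. The wrist camera is an equidistant fisheye: a pixel r from the principal point sees the ray r / f radians off the axis. A picture is of the moment at which its call begins: read the wrist's pose just before it.
- job_done(): hands the job in, once; it reports no verdict.
The state is a dict: "clock": time; "joint_pos": joint angles; "qvel": joint speeds; "joint_efforts": joint torques, N m; "eef_pos": TCP position; "tcp_rot": TCP orientation; "contact_force": force on the tool from outside, world axes, zero at the start; "torque": the same for the moment, N m; "finger_gap": finger opening in mm.
Only numpy, scipy, OpenCV 4.12 (cv2) and the standard library are available. Lean on these libraries where they do the work, as an engineer would, in place of code of your own. Each camera call takes 0.05 s, during which the arm holds its last target. There are 200 camera calls.

## Task

Put away the small roll of packing tape that lies on the ledge of the grey drop box: push the box's self-closing flap down with one finger and keep it open while another finger pushes the roll along the ledge, through the slot and into the box. Do not pick the roll up, leave the other things on the table where they are, and let the flap spring shut at the end.

Things in the scene. Friction and masses are not known exactly. Their poses are not given: they have to be found in the camera images.
- dropbox: Grey sheet-metal drop box fixed on the table, 243 (x) x 188 (y) x 127 mm high. Origin at table height under the middle of the slot wall's outer face; x points through the slot into the box, y left, z up. All box coordinates below are in this frame, mm. Left part: ledge, slot and hood; at the -y side the spring flap, and behind its hinge a wall at y = -131 to -136, up to 99 high.
- ledge (a point): Middle of the front (near) edge of the ledge's top, at (-125, 0, 75). The ledge is flat, 75 mm above the table, from x = -125 to -10, between two 12 mm high fences whose inner faces are at y = +-37. The small roll lies on it.
- slot (a point): Middle of the slot's sill, at (0, 0, 75). The slot is 76 mm wide and 40 mm high (z = 75 to 115) in the 4 mm front wall of a hood (x = -2 to 106, y = -52 to 52, top at z = 127). Behind it the ledge ends and a bin 96 mm deep in x drops to a floor at z = 6: a roll whose centre is pushed past x = 5 mm or more tips in.
- flap (a joint): Angle of the spring flap, rad: 0 shut, grows as it is pushed down, 0.28 at its stop; the slot is clear from 0.18 on. One bare steel part: a flat push plate beside the ledge, rigid with an upright shutter across the ledge's end (point shutter). Hinge pin parallel to x at y = -125, z = 95. Self-closing; at point push_plate it starts to move at about 3 N and reaches its stop at about 6 N.
- push_plate (a point): Point on top of the flap's push plate, at (-70, -70, 99) when shut, so 24 mm above the ledge; here it goes down about 15 mm to the stop. The plate is flat, from x = -130 to -4 and y = -118 to -46, and may be pushed anywhere (nearer the hinge it is stiffer and moves less).
- shutter (a point): Middle of the upper edge of the flap's shutter, at (-5.5, 0, 89) when shut: a 4 mm upright plate between ledge and slot (x = -7.5 to -3.5) that stands 14 mm above the ledge and bars the roll. It drops below the ledge when the push plate is pushed down. Pushing the roll against it does not open it.
- roll_center (a point): Centre (half-way up) of the small tape roll, 66 mm in diameter, 24 mm high, 60 g, lying flat on the ledge between the fences.
- pen: Bystander: fat marker pen lying on the table, 125 mm long along its y, 17 mm thick; origin under its centre.
- jar: Bystander: preserve jar, 70 mm in diameter, 86 mm high; origin under its centre.
- clip: Bystander: wooden spring peg lying on the table, 72 mm along its y, 13 mm wide, 10 mm high; origin under its centre.
- roll: The small tape roll itself (see roll_center); origin under its centre.

How it is judged (in metres and radians):
On the way, in this order (a step that is already met when the one before it is completed fails the run):
1. a finger holds the flap open (at least 0.18 rad) while the roll is still on the ledge (value of joint flap above 0.18 rad and contact force between the fingers and flap above 0.3 N and x of roll_center in the frame of dropbox below -0.02 m), for 0.1 s.
2. the roll's centre goes through the slot while a finger keeps the flap open (value of joint flap above 0.15 rad and contact force between the fingers and flap above 0.3 N and x of roll_center in the frame of dropbox above 0 m), for 0.05 s.
At the end, for the whole second after the job is handed in: The roll has come down into the bin and is no longer falling (under 0.1 m/s; it may lie or lean) in the space behind the slot (its centre inside the bin's walls and under 55 mm above the table), the flap is shut again (under 0.03 rad), and the pen, jar and peg are within 30 mm of where they were (x of roll_center in the frame of dropbox between 0.005 and 0.1 m and y of roll_center in the frame of dropbox between -0.046 and 0.046 m and z of roll_center in the frame of dropbox below 0.055 m and value of joint flap below 0.03 rad and linear speed of roll below 0.1 m/s and distance of each of pen, jar, clip from where it was at the start of the episode below 0.03 m); the robot touches nothing.
It fails at once if the roll is lifted (its centre over 15 mm above where it lay on the ledge) (z of roll_center in the frame of dropbox above 0.102 m).
It fails at once if a bystander is displaced by more than 30 mm (distance of any of pen, jar, clip from where it was at the start of the episode above 0.03 m).
It fails at once if the roll falls off the box (x of roll_center in the frame of dropbox below -0.14 m or y of roll_center in the frame of dropbox below -0.06 m or y of roll_center in the frame of dropbox above 0.06 m).
It also fails if it takes over 35 s, if anything falls off the work surface, if the arm or the gripper's body presses on something with over 40 N, if the wrist force passes 120 N, or if a joint passes its speed limit or range.

## Working session

There is one attempt and no reset: what is moved stays moved. The work goes in short steps, Python scripts to look and compute and a shell command to move; the robot and the scene stay as the last step left them, time stands still between calls to the robot, and variables do not carry over. Pictures are saved under pics/ and viewed, about 8 in all and at most 12, crops included, and the job is handed in when it is done.

```bash
mkdir -p pics; python3 - <<'E'
from rig import *
import cv2,numpy as np
print(state(),pinch_z)
for n in("top","side"):
    f=grab_frame(n);cv2.imwrite(f"pics/{n}0.png",f["frame"]);np.savez(f"{n}0.npz",**f)
    print(n,f["fx"],f["cx"],f["R"],f["t"])
E
```

```text
{'clock': 0.0, 'joint_pos': array([ 1.07890011e+00,  3.59501930e-01,  1.51143818e+00,  1.06829252e-05,
        1.27252244e+00, -1.15093912e-01]), 'qvel': array([-7.38841837e-04,  1.03343120e-03,  2.90106268e-04, -4.88889497e-05,
       -5.84553928e-04, -1.10320096e-03]), 'joint_efforts': array([-2.48878918e-03, -5.27616334e+01, -2.78626585e+01, -4.39956411e-04,
        1.32224357e-02,  1.26053885e-05]), 'eef_pos': array([220.44144013, 557.29514715, 230.45324688]), 'tcp_rot': array([ 4.28794493e-04,  8.27028030e-01,  5.62159910e-01, -8.30837315e-04]), 'contact_force': array([-0.79531397, -0.10565899, -0.25480165]), 'torque': array([-0.0570938 , -0.02300458, -0.01328975]), 'finger_gap': 85.16048586479313} 18.700000000000003
top 607.0650926317167 330.38110781074454 [[ 0.00981081 -0.99993937 -0.0050014 ]
 [-0.99883176 -0.00956302 -0.04736743]
 [ 0.04731673  0.00546027 -0.99886501]] [ 161.74145034  506.91800785 1148.34562187]
side 531.3981527517353 315.5189283343002 [[-0.98900921 -0.14595088  0.02364598]
 [-0.07662311  0.36916573 -0.92619953]
 [ 0.12645035 -0.91783169 -0.37629152]] [ 497.53591416   52.23848232 1060.3766219 ]
```

View pics/top0.png

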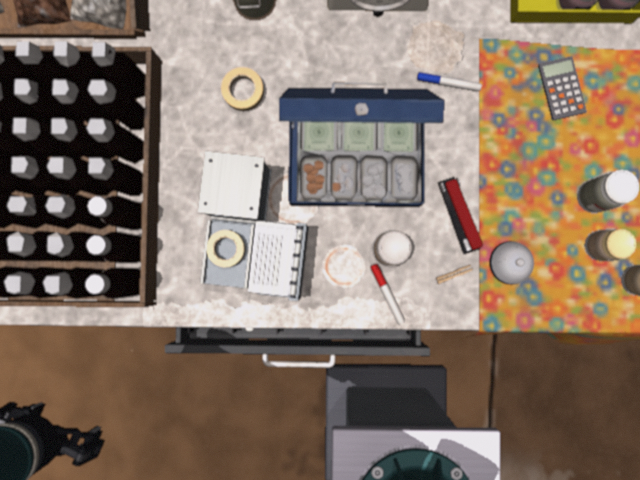

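View pics/side0.png

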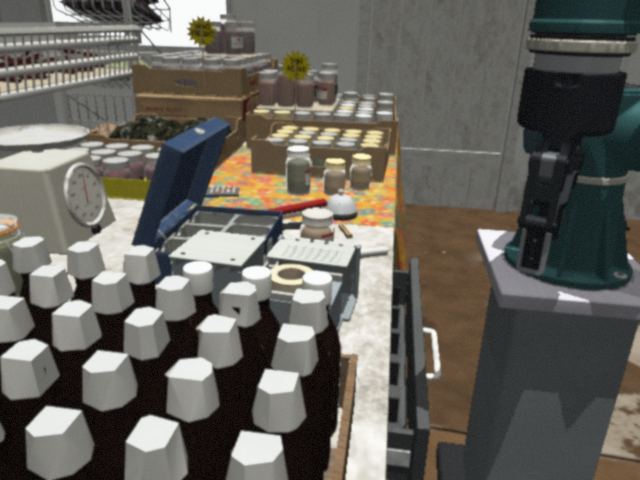

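The top view shows the box with the roll at about (224,247), the hood at (232,186) and the push plate at (278,258). The side view shows the same layout, with the bottle crate in front on the +y side. Next I'll measure these from the depth image.

```bash
cat > h.py <<'E'
import numpy as np,cv2
def cloud(f):
    v,u=np.mgrid[:480,:640];d=f["depth"].astype(float)
    c=np.dstack([(u-f["cx"])/f["fx"]*d,(v-f["cy"])/f["fy"]*d,d])
    return (c-f["t"])@f["R"], d>0
E
python3 - <<'E'
from h import *
f=np.load("top0.npz");P,ok=cloud(f);z=P[...,2]
S=np.s_[145:305,185:325]
def rect(m,name):
    n,l,st,c=cv2.connectedComponentsWithStats(m.astype(np.uint8));i=1+st[1:,4].argmax();p=P[l==i]
    r=cv2.minAreaRect(p[:,:2].astype(np.float32));print(name,len(p),p.mean(0).round(1),[np.round(x,1) for x in r]); print(cv2.boxPoints(r).round(1).tolist())
def sub(lo,hi):
    m=np.zeros(z.shape,bool);m[S]=(ok&(z>lo)&(z<hi))[S];return m
rect(sub(118,137),"hood127")
rect(sub(60,137),"box")
m=sub(90,110);rect(m,"~99")
m[:,:]&=(np.mgrid[:480,:640][1]<248);rect(m,"roll99")
print(np.histogram(z[S][ok[S]],bins=range(-10,150,5)))
c=f["frame"][145:305,185:325];cv2.imwrite("pics/c1.png",cv2.resize(c,None,fx=4,fy=3.7 and 4)[:600])
E
```

```text
hood127 3701 [595.4 339.6 126.8] [array([595.8, 339.7]), array([104.8, 108.3]), np.float64(84.3)]
[[536.5999755859375, 293.0], [644.4000244140625, 282.20001220703125], [654.9000244140625, 386.3999938964844], [547.0999755859375, 397.29998779296875]]
box 10871 [517.5 314.6 102.9] [array([524.7, 304.7]), array([188.5, 243.1]), np.float64(84.4)]
[[394.5, 222.8000030517578], [636.4000244140625, 199.0], [654.7999877929688, 386.6000061035156], [413.0, 410.3999938964844]]
~99 3641 [468.2 260.6  98.8] [array([467.3, 261.1]), array([ 90.6, 137.6]), np.float64(84.4)]
[[394.5, 222.6999969482422], [531.4000244140625, 209.39999389648438], [540.2000122070312, 299.5], [403.20001220703125, 312.8999938964844]]
roll99 722 [485.6 352.7  98.2] [array([485.8, 353. ]), array([65.5, 65.1]), np.float64(49.4)]
[[439.79998779296875, 349.29998779296875], [489.20001220703125, 307.0], [531.7999877929688, 356.70001220703125], [482.3999938964844, 399.1000061035156]]
(array([ 175, 4810, 3894,  314,   48,   62,  361,  654,  215,  114,  105,
        133,  300,   74,  180,  104, 1014,  927,  221,  415,  340, 2876,
       1249,   21,    1,    2,  673, 2853,  173,    0,    0]), array([-10,  -5,   0,   5,  10,  15,  20,  25,  30,  35,  40,  45,  50,
        55,  60,  65,  70,  75,  80,  85,  90,  95, 100, 105, 110, 115,
       120, 125, 130, 135, 140, 145]))
```

View pics/c1.png

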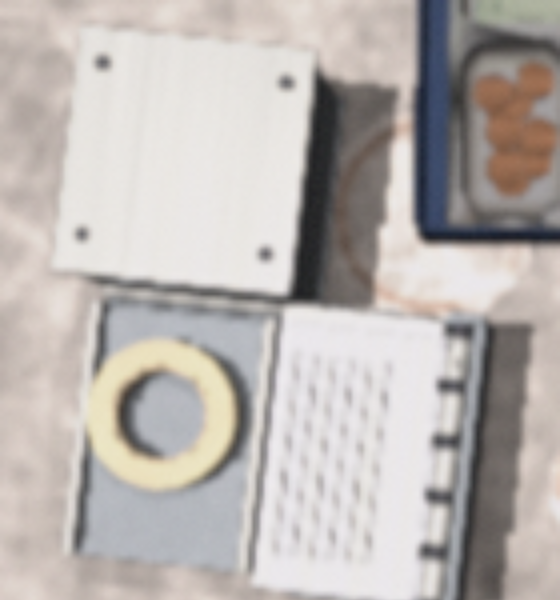

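The box frame fits cleanly: origin at about (544, 345), yaw −5.65°. The hood is at 126.8 mm high and the roll top at 98.2, both as expected. The roll centre is at box (−59, 2). The crop confirms the layout: roll, fences, and plate to the right of the ledge.

My plan is tool down with the jaws along box y and an opening of about 50. One finger will be on the plate at y ≈ −65 and the other behind the roll at y ≈ 0, so one forward motion does both.

```bash
python3 -m inch '{"claw":[5,5,5,5],"dp":[[-3.5,0,0],[-3.5,0,0],[-3.5,0,0],[-3.5,0,0]],"rot":[[0,0,0],[0,0,0],[0,0,0],[0,0,0]]}' 40
python3 -m inch '{"claw":[5,5,5,5,5],"dp":[[0,3.5,0],[0,3.5,0],[0,3.5,0],[0,3.5,0],[0,3.5,0]],"rot":[[0,0,0],[0,0,0],[0,0,0],[0,0,0],[0,0,0]]}'
python3 -m inch '{"claw":[5,5,5],"dp":[[0,3.5,0],[0,3.5,0],[0,3.5,0]],"rot":[[0,0,0],[0,0,0],[0,0,0]]}'
python3 -m inch '{"claw":[5,5,5,5,5],"dp":[[0,0,0],[0,0,0],[0,0,0],[0,0,0],[0,0,0]],"rot":[[0,0,-5.3],[0,0,-5.3],[0,0,-5.3],[0,0,0],[0,0,0]]}'
cat >> h.py <<'E'
from scipy.spatial.transform import Rotation as Ro
B=Ro.from_euler("z",-5.65,degrees=True).as_matrix();O=np.array([544,344.9,0])
def rep():
    from rig import state
    s=state();R=Ro.from_quat(s["tcp_rot"],scalar_first=True).as_matrix()
    print("t",s["clock"],"box TCP",(B.T@(s["eef_pos"]-O)).round(1),"F",(B.T@s["contact_force"]).round(1),"gap",round(s["finger_gap"],1))
    print("tool axes in box\n",(B.T@R).round(3))
E
python3 -c "from h import *;rep()"
```

```text
clock: 0.43
eef_pos: [168.4, 425.9, 230.6]
tcp_rot: [0.0, 0.827, 0.562, -0.001]
contact_force: [0.5, -0.2, 0.2]
finger_gap: 50.2
clock: 0.85
eef_pos: [333.0, 362.3, 231.2]
tcp_rot: [-0.0, 0.827, 0.562, -0.0]
contact_force: [-0.4, 1.0, 0.4]
finger_gap: 50.0
clock: 1.1
eef_pos: [430.8, 323.6, 231.0]
tcp_rot: [-0.0, 0.827, 0.562, -0.0]
contact_force: [-0.6, 1.1, -0.1]
finger_gap: 50.1
clock: 1.52
eef_pos: [429.4, 324.5, 230.9]
tcp_rot: [-0.0, 0.742, 0.67, -0.0]
contact_force: [-0.0, -0.8, -0.6]
finger_gap: 50.1
t 1.5167 box TCP [-112.1  -31.6  230.9] F [ 0.1 -0.8 -0.6] gap 50.1
tool axes in box
 [[ 0.004  1.    -0.001]
 [ 1.    -0.004 -0.001]
 [-0.001 -0.001 -1.   ]]
```

Tool x is now box +y and tool y is box +x. I'll descend to about z = 115 and look before touching anything.

```bash
python3 -m inch '{"claw":[5,5,5,5,5],"dp":[[0,0,3.5],[0,0,3.5],[0,0,3.0],[0,0,1.5],[0,0,0]],"rot":[[0,0,0],[0,0,0],[0,0,0],[0,0,0],[0,0,0]]}'
python3 - <<'E'
from h import *
from rig import grab_frame
rep();im=np.hstack([grab_frame("wrist")["frame"],cv2.resize(grab_frame("side")["frame"][210:330,150:400],(1000,480))])
cv2.imwrite("pics/w1.png",cv2.resize(im,(800,234)) if 0 else cv2.resize(im[:, :640],(640,480)))
cv2.imwrite("pics/s1.png",im[:,640:1440])
E
```

```text
clock: 1.93
eef_pos: [426.6, 323.2, 112.7]
tcp_rot: [-0.001, 0.742, 0.67, -0.004]
contact_force: [-0.5, -0.8, 0.5]
finger_gap: 50.0
t 1.9333 box TCP [-114.7  -33.1  112.7] F [-0.4 -0.8  0.5] gap 50.0
tool axes in box
 [[ 0.003  1.    -0.006]
 [ 1.    -0.003 -0.004]
 [-0.004 -0.006 -1.   ]]
```

View pics/w1.png

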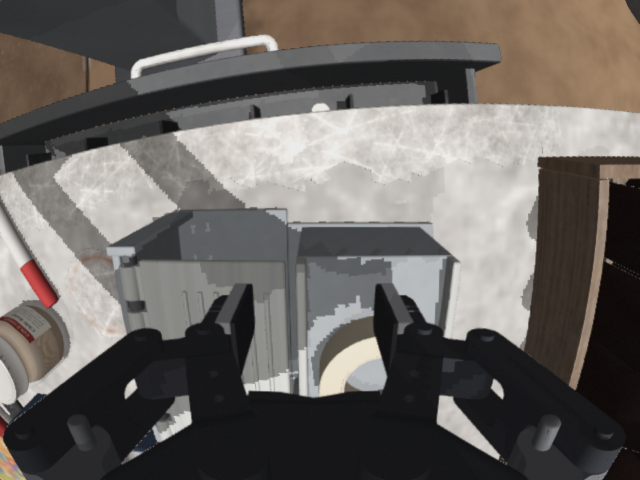

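The wrist view shows the left finger over the push plate (tip at about 240,290). The right finger (about 385,290) is over the ledge on the near side of the roll, between the fences. I'll descend in small steps and watch the force.

```bash
python3 -m inch '{"claw":[5,5,5],"dp":[[0,0,0.8],[0,0,0.2],[0,0,0]],"rot":[[0,0,0],[0,0,0],[0,0,0]]}'; python3 -c "from h import *;rep()"|head -1
python3 -m inch '{"claw":[5,5,5],"dp":[[0,0,0.4],[0,0,0],[0,0,0]],"rot":[[0,0,0],[0,0,0],[0,0,0]]}'; python3 -c "from h import *;rep()"|head -1
python3 -m inch '{"claw":[5,5,5],"dp":[[0,0,0.4],[0,0,0],[0,0,0]],"rot":[[0,0,0],[0,0,0],[0,0,0]]}'; python3 -c "from h import *;rep()"|head -1
```

```text
clock: 2.28
eef_pos: [429.9, 324.9, 106.7]
tcp_rot: [0.0, 0.741, 0.671, 0.0]
contact_force: [0.9, 0.2, 0.2]
finger_gap: 49.6
t 2.2833 box TCP [-111.6  -31.1  106.7] F [0.9 0.2 0.2] gap 49.6
clock: 2.53
eef_pos: [429.6, 324.7, 102.4]
tcp_rot: [0.0, 0.741, 0.671, 0.0]
contact_force: [-0.7, -0.2, -0.7]
finger_gap: 49.9
t 2.5333 box TCP [-111.8  -31.4  102.4] F [-0.7 -0.2 -0.7] gap 49.9
clock: 2.78
eef_pos: [429.4, 324.6, 98.1]
tcp_rot: [-0.0, 0.741, 0.671, -0.0]
contact_force: [0.5, 0.5, -0.6]
finger_gap: 50.3
t 2.7833 box TCP [-112.   -31.5   98.1] F [ 0.4  0.5 -0.6] gap 50.3
```

```bash
for i in 1; do python3 -m inch '{"claw":[5,5,5],"dp":[[0,0,0.4],[0,0,0],[0,0,0]],"rot":[[0,0,0],[0,0,0],[0,0,0]]}'>/dev/null; python3 -c "from h import *;rep()"|head -1; done
python3 -m inch '{"claw":[5,5,5],"dp":[[0,0,0.4],[0,0,0],[0,0,0]],"rot":[[0,0,0],[0,0,0],[0,0,0]]}'>/dev/null; python3 -c "from h import *;rep()"|head -1
python3 -m inch '{"claw":[5,5,5],"dp":[[0,0,0.3],[0,0,0],[0,0,0]],"rot":[[0,0,0],[0,0,0],[0,0,0]]}'>/dev/null; python3 -c "from h import *;rep()"|head -1
```

```text
t 3.0333 box TCP [-111.6  -31.2   94.3] F [0.1 0.9 2.4] gap 50.1
t 3.2833 box TCP [-111.6  -31.2   90.3] F [0.5 1.2 2.9] gap 49.9
t 3.5333 box TCP [-111.6  -31.3   87.3] F [0.6 0.9 3.6] gap 49.8
```

Contact came at TCP z ≈ 95, and the force has grown from 2.4 to 3.6 N, which matches the spring. About 5 mm more gives ≈ 0.24 rad.

```bash
python3 -m inch '{"claw":[5,5,5],"dp":[[0,0,0.3],[0,0,0],[0,0,0]],"rot":[[0,0,0],[0,0,0],[0,0,0]]}'>/dev/null; python3 -c "from h import *;rep()"|head -1
python3 -m inch '{"claw":[5,5,5],"dp":[[0,0,0.2],[0,0,0],[0,0,0]],"rot":[[0,0,0],[0,0,0],[0,0,0]]}'>/dev/null; python3 -c "from h import *;rep()"|head -1
python3 - <<'E'
from h import *
from rig import grab_frame
rep()
f=grab_frame("side")
a=cv2.resize(f["frame"][225:325,240:390],(800,533));cv2.imwrite("pics/s2.png",a)
t=grab_frame("top");P,ok=cloud(t);Q=(P-O)@B
for x0,x1,y0,y1 in((-30,-12,-56,-50),(-30,-12,-70,-64),(-30,-12,-112,-106)):
    m=ok&(Q[...,0]>x0)&(Q[...,0]<x1)&(Q[...,1]>y0)&(Q[...,1]<y1)&(Q[...,2]>65)&(Q[...,2]<105);print(m.sum(),np.median(Q[...,2][m]) if m.sum() else 0)
E
```

```text
t 3.7833 box TCP [-111.6  -31.5   84.2] F [ 1.9 -1.3  3.7] gap 50.5
t 4.0333 box TCP [-111.7  -31.6   82.2] F [ 2.  -1.5  4.6] gap 50.0
t 4.0333 box TCP [-111.7  -31.6   82.2] F [ 2.  -1.5  4.6] gap 50.0
tool axes in box
 [[ 0.  1.  0.]
 [ 1. -0. -0.]
 [-0.  0. -1.]]
33 83.48250966729655
35 85.38337244509124
32 96.02052301680436
```

View pics/s2.png

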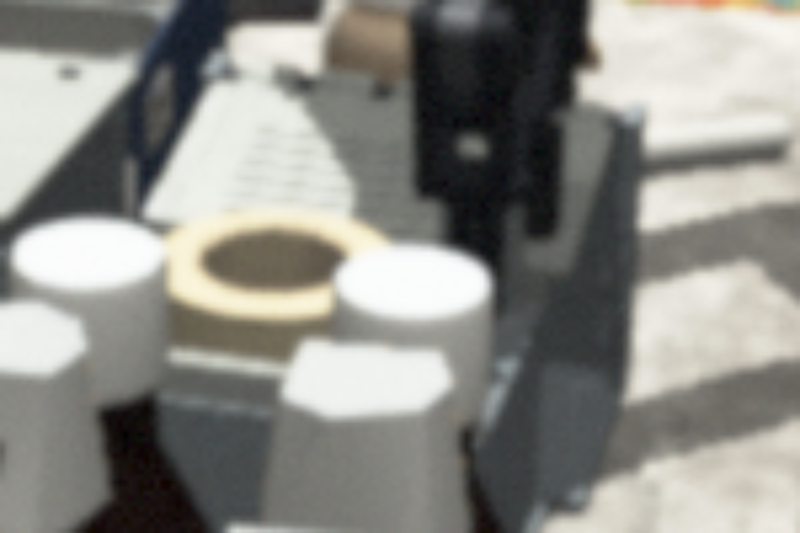

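The side view shows one finger on the plate (540,230) and the other just behind the roll (475,240). The roll lies flat and the plate is tilted down. Top depth gives a flap angle of about 0.22 rad. I'll press 1 mm more, then push along +x.

```bash
python3 -m inch '{"claw":[5,5,5,5,5],"dp":[[0,0,0.1],[0,0.6,0],[0,0.6,0],[0,0.6,0],[0,0.6,0]],"rot":[[0,0,0],[0,0,0],[0,0,0],[0,0,0],[0,0,0]]}'>/dev/null;  python3 -c "from h import *;rep()"|head -1
python3 -m inch '{"claw":[5,5,5],"dp":[[0,0.6,0],[0,0.4,0],[0,0,0]],"rot":[[0,0,0],[0,0,0],[0,0,0]]}'>/dev/null
python3 - <<'E'
from h import *
from rig import grab_frame
rep()
f=grab_frame("side");t=grab_frame("top")
a=np.hstack([cv2.resize(f["frame"][225:325,240:365],(500,400)),cv2.resize(t["frame"][200:305,190:310],(300,262))[:400] if 0 else cv2.resize(t["frame"][200:300,190:265],(300,400))]);cv2.imwrite("pics/s3.png",a)
P,ok=cloud(t);Q=(P-O)@B
for y in(-53,-67,-109):
    m=ok&(abs(Q[...,0]+17)<7)&(abs(Q[...,1]-y)<3)&(abs(Q[...,2]-85)<20);print(m.sum(),np.median(Q[...,2][m]) if m.sum() else 0)
E
```

```text
t 4.55 box TCP [-87.9 -31.4  81. ] F [-2.9  0.5  3.3] gap 49.8
t 4.8 box TCP [-76.3 -31.3  81.3] F [-0.5  0.3  4. ] gap 50.1
tool axes in box
 [[ 0.001  1.     0.001]
 [ 1.    -0.001  0.   ]
 [ 0.     0.001 -1.   ]]
26 82.24874208476214
25 86.00860253548565
25 95.5991399011807
```

View pics/s3.png

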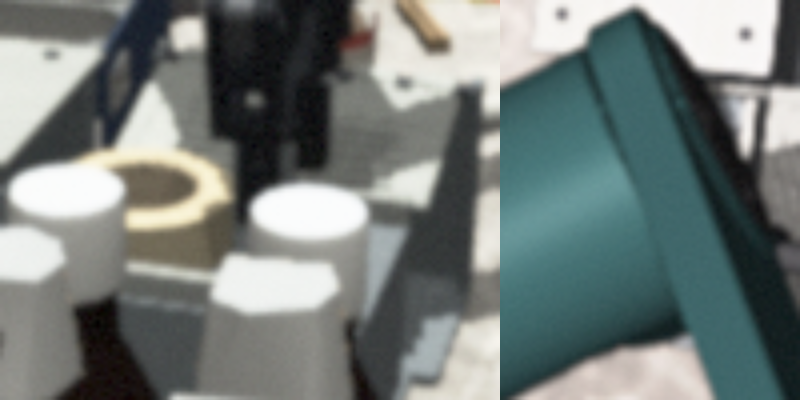

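The roll (150,190) has been pushed ahead of the finger (255,180) and is still flat. The flap is still at about 0.23 rad. I'll continue.

```bash
python3 -m inch '{"claw":[5,5,5,5],"dp":[[0,0.6,0],[0,0.6,0],[0,0.6,0],[0,0.6,0]],"rot":[[0,0,0],[0,0,0],[0,0,0],[0,0,0]]}'>/dev/null;  python3 -c "from h import *;rep()"|head -1
python3 -m inch '{"claw":[5,5,5,5],"dp":[[0,0.6,0],[0,0.6,0],[0,0.4,0],[0,0,0]],"rot":[[0,0,0],[0,0,0],[0,0,0],[0,0,0]]}'>/dev/null;  python3 -c "from h import *;rep()"|head -1
python3 -m inch '{"claw":[5,5,5,5],"dp":[[0,0.6,0],[0,0.6,0],[0,0.2,0],[0,0,0]],"rot":[[0,0,0],[0,0,0],[0,0,0],[0,0,0]]}'>/dev/null;  python3 -c "from h import *;rep()"|head -1
python3 - <<'E'
from h import *
from rig import grab_frame
f=grab_frame("side")
cv2.imwrite("pics/s4.png",cv2.resize(f["frame"][225:325,200:365],(660,400)))
E
```

```text
t 5.2333 box TCP [-53.6 -31.5  81.2] F [-3.3  1.3  4.4] gap 50.1
t 5.5667 box TCP [-36.3 -31.4  81.3] F [-0.5  0.7  3.3] gap 50.0
t 5.9 box TCP [-22.6 -31.3  81.4] F [-0.8  0.5  4.4] gap 49.8
```

View pics/s4.png

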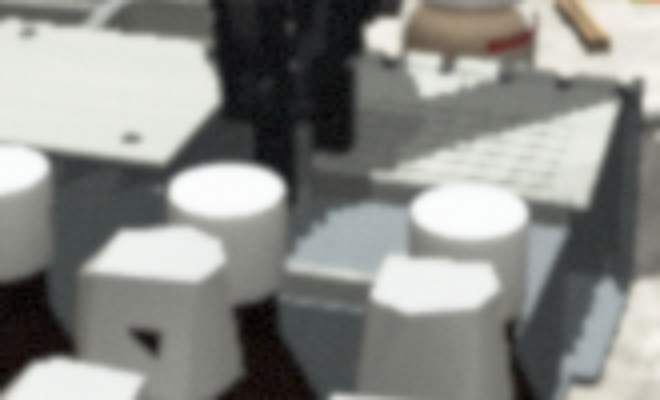

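The ledge is empty and the roll has gone through the slot. I'll wait briefly, lift straight up so the flap shuts, then back off and tilt the view to check.

```bash
python3 -m inch '{"claw":[5,5,5,5,5],"dp":[[0,0,0],[0,0,0],[0,0,-0.8],[0,0,-1.0],[0,0,-1.5]],"rot":[[0,0,0],[0,0,0],[0,0,0],[0,0,0],[0,0,0]]}'>/dev/null
python3 -m inch '{"claw":[5,5,5,5,5],"dp":[[0,0,-3],[0,-3.5,-2],[0,-3.5,-1],[0,-3.5,0],[0,-3.5,0]],"rot":[[0,0,0],[0,0,0],[0,0,0],[0,0,0],[0,0,0]]}'
python3 -m inch '{"claw":[5,5,5],"dp":[[0,-2,0],[0,0,0],[0,0,0]],"rot":[[0,0,0],[0,0,0],[0,0,0]]}'
python3 - <<'E'
from h import *
from rig import grab_frame
rep();t=grab_frame("top")
P,ok=cloud(t);Q=(P-O)@B
for y in(-53,-67,-109):
    m=ok&(abs(Q[...,0]+17)<7)&(abs(Q[...,1]-y)<3)&(abs(Q[...,2]-85)<20);print(m.sum(),np.median(Q[...,2][m]) if m.sum() else 0)
w=grab_frame("wrist");print(w["T_tool_cam"].round(2),w["fx"],w["cx"],w["cy"])
c=np.hstack([cv2.resize(w["frame"],(480,360)),cv2.resize(t["frame"][140:310,180:310],(275,360))])
cv2.imwrite("pics/w5.png",c)
E
```

```text
clock: 6.78
eef_pos: [376.5, 329.6, 175.7]
tcp_rot: [0.0, 0.742, 0.671, 0.001]
contact_force: [-0.6, 0.6, 0.1]
finger_gap: 49.7
clock: 7.03
eef_pos: [356.6, 331.6, 174.8]
tcp_rot: [0.0, 0.741, 0.672, -0.0]
contact_force: [0.7, -0.1, 0.7]
finger_gap: 50.1
t 7.0333 box TCP [-185.2  -31.7  174.8] F [ 0.7 -0.   0.7] gap 50.1
tool axes in box
 [[-0.001  1.    -0.   ]
 [ 1.     0.001 -0.001]
 [-0.001 -0.    -1.   ]]
29 98.94006647924348
27 98.5662697368753
26 100.03137955840427
[[   1.      0.     -0.     -1.72]
 [   0.      0.97    0.26  -67.  ]
 [   0.     -0.26    0.97 -142.39]
 [   0.      0.      0.      1.  ]] 371.64829954431775 313.6286941914105 238.61949035572084
```

View pics/w5.png

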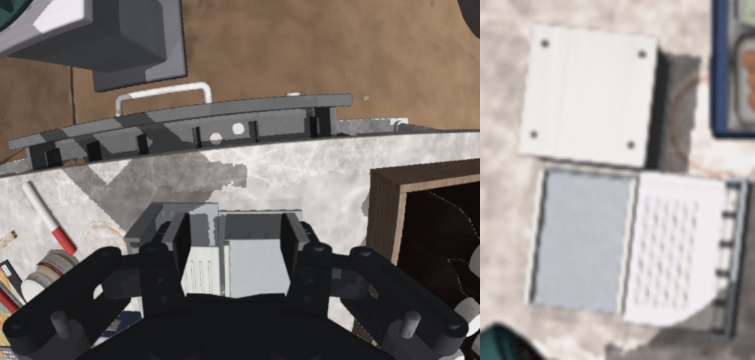

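Top view: the ledge is empty, and plate depth is 99–100 mm, so the flap is shut. I'll tilt the hand to look through the slot and make sure the roll isn't stuck behind it.

```bash
python3 -m inch '{"claw":[8,8,8,8,8],"dp":[[0,0,0],[0,0,0],[0,0,0],[0,0,0],[0,0,0]],"rot":[[-7,0,0],[-7,0,0],[-7,0,0],[-7,0,0],[-7,0,0]]}'
python3 -m inch '{"claw":[8,8,8],"dp":[[0,0,0],[0,0,0],[0,0,0]],"rot":[[-3,0,0],[0,0,0],[0,0,0]]}' >/dev/null
python3 - <<'E'
from h import *
from rig import grab_frame,state
rep();s=state();w=grab_frame("wrist")
R=Ro.from_quat(s["tcp_rot"],scalar_first=True).as_matrix();T=w["T_tool_cam"]
Rc=R@T[:3,:3];tc=R@T[:3,3]+s["eef_pos"]
def px(b):
    c=Rc.T@(B@np.array(b)+O-tc);n=np.hypot(c[0],c[1]);th=np.arctan2(n,c[2])
    return np.array([w["cx"],w["cy"]])+w["fx"]*th*c[:2]/n
for b in((0,38,115),(0,-38,115),(0,38,75),(0,0,75),(0,-38,75)):print(b,px(b).round())
v,u=px((0,0,95))[::-1].astype(int)
d=w["depth"];ys,xs=np.mgrid[:480,:640];du,dv=xs-w["cx"],ys-w["cy"];r=np.hypot(du,dv)+1e-9;th=r/w["fx"]
cc=np.dstack([np.tan(th)*du/r*d,np.tan(th)*dv/r*d,d]);Q=((cc@Rc.T+tc)-O)@B
m=(d>0)&(abs(Q[...,1])<45)&(Q[...,0]>4)&(Q[...,0]<110)&(Q[...,2]<122)
print("inside hood pts",m.sum(),Q[m][::max(1,m.sum()//15)].round())
y0=max(0,min(v-90,300));x0=max(0,min(u-120,400))
cv2.imwrite("pics/w6.png",cv2.resize(w["frame"][y0:y0+180,x0:x0+240],(800,600)))
E
```

```text
clock: 7.55
eef_pos: [359.6, 328.5, 173.6]
tcp_rot: [0.195, 0.718, 0.646, 0.169]
contact_force: [0.8, -1.0, -0.6]
finger_gap: 80.1
t 7.8 box TCP [-182.7  -34.9  172.4] F [ 0.3 -0.4  0.2] gap 79.9
tool axes in box
 [[ 0.008  0.844  0.537]
 [ 1.     0.001 -0.016]
 [-0.014  0.537 -0.843]]
(0, 38, 115) [397. 356.]
(0, -38, 115) [315. 357.]
(0, 38, 75) [392. 319.]
(0, 0, 75) [354. 319.]
(0, -38, 75) [315. 319.]
inside hood pts 2165 [[ 88.  45.  39.]
 [ 62.  44.  55.]
 [102.  39.  37.]
 [102.  24.  39.]
 [101.  10.  42.]
 [102.  -3.  45.]
 [101. -18.  48.]
 [100. -38.  51.]
 [101.  43.  53.]
 [102.  24.  55.]
 [101.   2.  58.]
 [101. -21.  60.]
 [101. -41.  63.]
 [101.  37.  65.]
 [102.  15.  67.]
 [100.  25.  71.]]
```

View pics/w6.png

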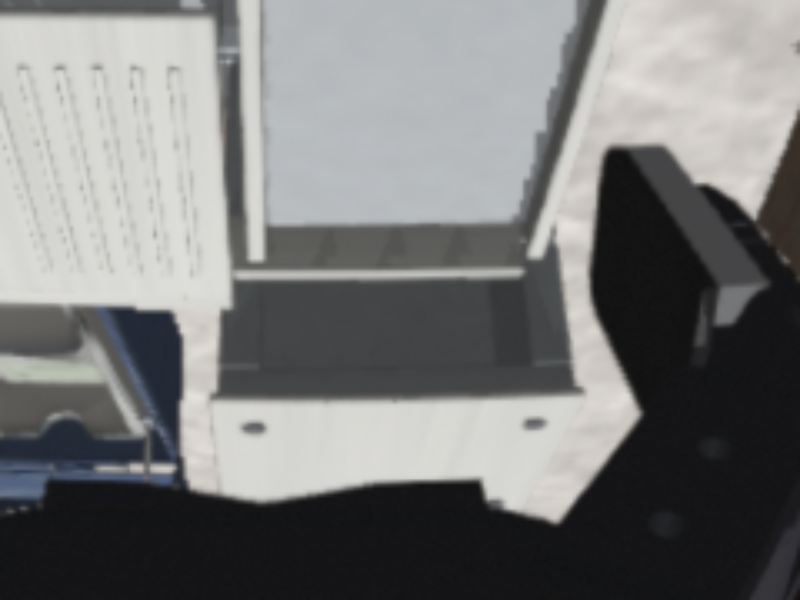

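Looking through the slot (crop, 380,320), the line of sight reaches the bin's back wall down to z ≈ 37 with no roll in the way. So the roll has dropped, and the shutter is up (380,250). The robot touches nothing, so I'll hand in.

```bash
python3 -c "
from rig import *
print(state()['contact_force'].round(1));print(job_done())"
```

```text
[ 0.9 -0.7  0.2]
the job is handed in; nothing more can be done
None
```

The roll is in the drop box and the flap has sprung shut. I handed the job in at about 8 s on the robot's clock; no verdict is reported.

**What I did:** With the jaws opened to 50 mm along the box's y, one finger pressed the push plate down to about 0.23 rad (3–5 N). In the same forward motion the other finger pushed the roll along the ledge and through the slot. I then lifted the hand straight up and backed off.

**Last checks:**
- **Flap:** the plate measured 99–100 mm high again, so it is shut.
- **Roll:** the ledge is empty. Through the slot I could see the bin's back wall down to about 37 mm with no roll in the way. I inferred that it is lying low in the bin, because I did not see it directly.
- **Robot:** it was clear of everything, with only noise (about 1 N) on the force reading.
- **Pen, jar and peg:** I did not measure these again. The arm stayed well away from them and felt no unexpected contact.

No check failed or disagreed.

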